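Zero a coating-thickness probe and hold it square on a painted panel

ROBOT

A 6-joint arm with a two-finger parallel gripper is mounted at the origin on a cart in front of the work surface, level with it; the furniture and walls round the work are solid. World frame = base frame: x ahead of the robot, y to its left, z up, the work surface at z = 0. Lengths are in mm, angles in degrees, forces in N, time in s.
With the tool pointing down it reaches from about 350 to 850 mm from the base axis. Payload 8.1 kg.
Tool frame: the origin (TCP) lies at the very end of the fingers, on their centre line; the grasp point (between the pads) lies 19 mm behind it (r.grasp_offset is the distance from the TCP to the grasp point, in mm); z points along the fingers, y is the line along which they close (so a half turn about z gives the same grasp; the last joint's range is limited). The gripper opens to 85 mm and grips with 20 to 120 N. Pads are 22 mm wide; open, the fingers measure 114 mm over their backs; the gripper's body (76 mm by 85 mm) begins 54 mm behind the grasp point. The pads swing forward as they close: fully open they stand 13 mm farther back than shut.
Start: joints at [-68.09, 7.471, 85.268, -0, 87.261, -4.893], TCP at [270.574, -535.533, 231.292] pointing down, gripper open.
Joint ranges: [-169.43, 169.43], [-51.17, 129.36], [1.28, 143.12], [-76.62, 256.62], [0, 156.53], [-152.29, 152.29]. Speed limits (degrees/s): [136.94, 136.94, 159.86, 180, 180, 180].

INTERFACE

Orientations are given as [roll, pitch, yaw] about the fixed x, y, z axes, in that order (R = Rz(yaw) Ry(pitch) Rx(roll)).
In Python, from bench import r gives the robot as it stands.
- The arm moves only by the tool carry_out, never from a script. Its argument "commands" is a list of rows, each an object with "jaw": the finger opening in m, from 0 to 0.0854; "translation": the shift along the tool's x, y, z in m, a list of three; "spin": the turn about the tool's z in rad. A call has exactly 8 rows; each row shifts and turns the commanded pose from where the row before left it, along the tool's axes as they then stand; what a row does not reach is not made up. A row lasts 1/12 s, in which the tool goes at most 41.7 mm and 7.16 degrees, less where a joint would pass 70% of its speed; a pose out of reach is approached as far as the arm can. A call is refused whole if a number of a shift passes 0.0417 or a number of a turn 0.125, either way. A call with a gripper value outside its range is refused whole. The fingers move at their own pace and stop on an object; "squeeze" is the grip in N (left out, the last holds). Time passes only in rows, so rows that do not move let the fingers close, or fill a call up. It gives the time, the measured TCP pose, the force, the opening and the grip force at its end, in the units of the state.
- r.sense(): the state, without advancing time (a new reading comes with each control period).
- r.snapshot(name): name is "side" or "top"; returns a dict with "pixels" (420x560x3 uint8, blue, green, red), "K" (3x3 intrinsics, pixels), "dist_coeffs" ([k1, k2, p1, p2, k3] as OpenCV has them; the pictures are not rectified), "extrinsics" (4x4, takes a point from camera to world coordinates). Camera axes: x right, y down, z forward; pixel columns grow to the right and rows downward; lengths in mm; the calibration is good to about 2 mm. A picture is of the moment at which its call begins. There is no depth.
- r.hand_in(): hands the job in; it is judged then, once.
Trained networks look in a picture, given as the dict that the camera call returned (one of the last four; its "shot" number tells which), for a name from the list of things; names that differ only in an ending like _2 or _b are one class to them, and where a whole thing is asked for, a point or a joint stands for the part that bears it (a point fixed in the world has none). Each returns a list of dicts, best first, with "score" (0 to 1); they miss things now and then, are a little off and sometimes report something else, mostly with a low value. They report only what shows in the picture. A call takes as long as a camera call. They do not tell look-alikes from the thing itself.
- r.spot_in(picture, target): "xy" ([column, row] in pixels, amid what is visible of it).
- r.regions_of(picture, target): "pixels" (420x560 bool, what is visible of it) and "xy" ([column, row] in pixels, amid what is visible of it).
- r.landmark_of(picture, target): "xy" ([column, row] in pixels: a listed point, or the origin of a listed thing).
The state is a dict: "time": time; "joint_pos": joint angles; "qd": joint speeds; "joint_efforts": joint torques, N m; "tool_pos": TCP position; "tcp_rot": TCP orientation; "ft_force": force on the tool from outside, world axes, zero at the start; "wrist_torque": the same for the moment, N m; "finger_gap": finger opening in mm; "grip_force": force on a finger pad.
Only numpy, scipy, OpenCV 4.12 (cv2) and the standard library are available. Lean on these libraries where they do the work, as an engineer would, in place of code of your own. Each camera call takes 0.05 s, during which the arm holds its last target. There are 200 camera calls.

TASK

Lift the coating-thickness probe out of its stand and zero it: stand it upright inside the ring on the bare steel disc, press lightly until the sprung nose has gone about half-way into the barrel, stay about a second, then raise it well clear of the disc. Next set the probe inside the ring on the sloping painted panel, square to the panel, press lightly so that the nose is again about half-way in, and finish while still holding it there in the gripper, at rest, away from the stand. Never press hard, and do not disturb the disc, the tilting table's setting or the mug, timer, vial and magnifier.

Things in the scene. Friction and masses are not known exactly. Their poses are not given: they have to be found in the camera images.
- probe: round pen-like gauge, 136 mm, 150 g, loose, hanging upright in its stand. Origin: centre of the nose's flat foot with the nose out; z: from foot to cap. Along z: dark nose dia 16 mm to 20 mm, steel barrel dia 22 to 60, black collar dia 36 from 60 to 66, grey grip dia 27 from 66 to 124 (take it here, best 100 mm above the foot), tapered cap to 136
- probe_foot (a point): centre of the flat 16 mm foot of the nose, moves with the nose; z axis as the probe's
- probe_nose (a joint): how far the nose is pushed into the barrel, m: 0 = fully out, 0.014 = hard stop. Spring: 1.0 N to start, 0.25 N per mm more (about 2.75 N at half-way, 0.007). A white line round the nose reaches the barrel's mouth at half-way (the nose then sticks out 13 mm).
- probe_stand: the probe's stand, fixed: foot 100 x 76 mm, column on its +x side, 56 x 56 mm shelf, top 94 mm above the desk, with a 26 mm through bore. The probe hangs in it by the collar, foot 34 mm above the desk; lift it straight up 65 mm or more. Origin: on the desk under the bore. Only the probe stands higher than the shelf
- zero_disc: bare steel disc dia 58 mm, 10 mm high, 0.3 kg, loose, flat on the desk. Origin: centre of its underside, z up.
- zero_spot (a point): centre of the thin dark ring (dia 31 mm) on top of the disc, 10 mm above the desk; z up
- tilt_table: base of the tilting table, fixed to the desk, 146 x 136 x 12 mm; origin: on the desk, in the middle of its width, 82 mm from its edge on the -x (robot) side; its hinge lies along its y axis at x = -65 mm, 34 mm high; on both sides slotted quadrants up to 110 mm high, and a black clamp knob on its -y side
- table_tilt (a joint): slope of the table and the panel, rad: 0 = level, larger = far edge raised (clamped, between 0.15 and 0.36); its hinge is stiff and keeps its setting under a light press
- panel_spot (a point): centre of the thin dark ring (dia 31 mm) on the upper face of the grey painted panel (116 mm along the slope x 86 mm wide, clipped on the tilting table). z axis: square out of the panel; x axis: up the slope; y: along the panel's width to the left. The ring's centre is 70 mm up the slope from the hinge and 10 mm left of the middle.
- mug_1: blue and white mug, 92 mm high, bystander; origin: underside centre
- lab_timer: small white timer 60 x 66 x 19 mm, bystander; origin: underside centre
- amber_vial: amber glass vial with white cap, dia 28 mm, 64 mm high, bystander; origin: underside centre
- magnifier: black hand lens 133 mm long, lying flat, bystander; origin: underside centre
There are look-alikes about, which are no part of the job. Of the things like the probe, leave any that is yellow; of the rest the larger one is meant.

How it is judged (in metres and radians):
On the way, in this order (a step that is already met when the one before it is completed fails the run):
1. the probe is gripped and lifted out of its stand (z of probe in the frame of probe_stand above 0.098 m and contact force between the fingers and probe above 3 N and contact force between probe and probe_stand below 0.1 N), for 0.1 s.
2. zeroing: the gripped probe stands upright inside the disc's ring with the nose about half-way in, for about a second (distance between probe_foot and zero_spot below 0.0075 m and angle between probe's own z axis and vertical below 0.12 rad and value of joint probe_nose between 0.003 and 0.011 m and contact force between probe and zero_disc above 1 N and contact force between the fingers and probe above 3 N), for 0.7 s.
3. the probe is raised clear of the disc (z of probe_foot in the frame of zero_spot above 0.025 m and value of joint probe_nose below 0.002 m and contact force between the fingers and probe above 3 N), for 0.1 s.
At the end, for the whole second after the job is handed in: The probe, held only by the gripper and at rest, stands on the panel: foot centre within 7.5 mm of the ring's centre, axis within 0.12 rad (7 degrees) of square, nose 3 to 11 mm in (half-way is 7), contact force 1 to 6 N; gripper and arm touch neither panel nor table (distance between probe_foot and panel_spot below 0.0075 m and angle between the z axis of probe and the z axis of panel_spot, either way round below 0.12 rad and value of joint probe_nose between 0.003 and 0.011 m and contact force between probe and tilt_table between 1 and 6 N and contact force between the fingers and probe above 3 N and contact force between probe and probe_stand below 0.1 N and contact force between each of the arm, the fingers and tilt_table below 0.5 N and linear speed of probe below 0.02 m/s); the arm keeps its last pose, push and grip.
It fails at once if the probe is pressed hard (over 12 N) on the disc, the panel or the table (contact force between probe and tilt_table above 12 N or contact force between probe and zero_disc above 12 N).
It fails at once if the disc is moved more than 15 mm (distance of zero_disc from where it was at the start of the episode above 0.015 m).
It fails at once if the table's tilt setting is disturbed (ring moved more than 5 mm) (distance of panel_spot from where it was at the start of the episode above 0.005 m).
It fails at once if the mug, timer, vial or magnifier is moved more than 15 mm (distance of any of mug_1, lab_timer, amber_vial, magnifier from where it was at the start of the episode above 0.015 m).
It also fails if it takes over 54 s, if anything falls off the work surface, if the arm or the gripper's body presses on something with over 40 N, if the wrist force passes 120 N, or if a joint passes its speed limit or range.

## Working session

There is one attempt and no reset: what is moved stays moved. The work goes in short steps, Python scripts to look and compute and a tool call to move; the robot and the scene stay as the last step left them, time stands still between calls to the robot, and variables do not carry over. Pictures are saved under pics/ and viewed, at most 10 in all, crops included, and the job is handed in when it is done.

Besides the shell and the picture viewer there is one more tool, called after ">>>" as name([rows], argument=value, ...), one row to a line, values as JSON. carry_out: Moves the arm, as the interface text tells. Its arguments: {"type":"object","properties":{"commands":{"type":"array","items":{"type":"object","properties":{"jaw":{"type":"number"},"translation":{"type":"array","items":{"type":"number"}},"spin":{"type":"number"}}}},"squeeze":{"type":"number"}},"required":["commands"]}

```bash
mkdir -p pics; ls; cat > h.py <<'E'
import numpy as np,cv2
from bench import r
def ray(p,xy):
    u=cv2.undistortPoints(np.array([[xy]],float),np.array(p["K"]),np.array(p["dist_coeffs"]))[0,0]
    T=np.array(p["extrinsics"]);d=T[:3,:3]@[u[0],u[1],1];return T[:3,3],d/np.linalg.norm(d)
def atz(p,xy,z):
    o,d=ray(p,xy);return o+d*(z-o[2])/d[2]
def proj(p,P):
    T=np.linalg.inv(np.array(p["extrinsics"]));rv=cv2.Rodrigues(T[:3,:3])[0]
    return cv2.projectPoints(np.array(P,float).reshape(-1,1,3),rv,T[:3,3],np.array(p["K"]),np.array(p["dist_coeffs"]))[0][:,0]
def tri(p,a,q,b):
    o1,d1=ray(p,a);o2,d2=ray(q,b)
    s=np.linalg.lstsq(np.c_[d1,-d2],o2-o1,rcond=None)[0]
    A=o1+s[0]*d1;B=o2+s[1]*d2;return (A+B)/2,np.linalg.norm(A-B)
E
python3 - <<'E'
from h import *
np.set_printoptions(precision=1,suppress=True)
t=r.snapshot("top");s=r.snapshot("side")
cv2.imwrite("pics/top.png",t["pixels"]);cv2.imwrite("pics/side.png",s["pixels"])
print(t["extrinsics"],s["extrinsics"],t["K"])
for n in ["probe","probe_foot","probe_stand","zero_disc","zero_spot","tilt_table","panel_spot","mug_1","lab_timer","amber_vial","magnifier"]:
    for nm,p in(("t",t),("s",s)):
        print(n,nm,[(np.round(d["xy"]),round(d["score"],2)) for d in r.landmark_of(p,n)[:4]])
print(r.sense())
E
```

```text
pics
[[  -0.    -1.     0.1  451.1]
 [  -1.     0.     0.   -30.6]
 [  -0.    -0.1   -1.  1218.9]
 [   0.     0.     0.     1. ]] [[ -1.   -0.1   0.1 437.9]
 [ -0.2   0.6  -0.8 643.7]
 [ -0.   -0.8  -0.6 614.5]
 [  0.    0.    0.    1. ]] [[521.9   0.  277.9]
 [  0.  521.9 211.5]
 [  0.    0.    1. ]]
probe t [(array([203., 228.]), 0.72), (array([254., 247.]), 0.62)]
probe s [(array([335., 333.]), 0.81), (array([296., 292.]), 0.75), (array([324., 264.]), 0.67)]
probe_foot t []
probe_foot s [(array([298., 292.]), 0.61), (array([323., 262.]), 0.53), (array([336., 336.]), 0.49)]
probe_stand t [(array([202., 232.]), 0.62)]
probe_stand s [(array([296., 304.]), 0.62)]
zero_disc t [(array([392., 242.]), 0.61)]
zero_disc s [(array([331., 180.]), 0.74)]
zero_spot t [(array([389., 245.]), 0.8)]
zero_spot s [(array([334., 171.]), 0.6)]
tilt_table t [(array([309., 200.]), 0.88)]
tilt_table s [(array([280., 213.]), 0.69)]
panel_spot t [(array([305., 195.]), 0.7)]
panel_spot s [(array([280., 198.]), 0.97)]
mug_1 t [(array([207., 158.]), 0.57)]
mug_1 s [(array([202., 292.]), 0.82), (array([282., 196.]), 0.36)]
lab_timer t [(array([397., 172.]), 0.9)]
lab_timer s [(array([272., 166.]), 0.79), (array([242., 343.]), 0.54)]
amber_vial t [(array([160., 198.]), 0.6)]
amber_vial s [(array([242., 347.]), 0.82)]
magnifier t [(array([296., 278.]), 0.95)]
magnifier s [(array([357., 237.]), 0.88)]
{'time': 1.2, 'joint_pos': array([-68.1,   7.5,  85.3,   0. ,  87.3,  -4.9]), 'qd': array([-0. , -0.1,  0. , -0.1,  0.1,  0. ]), 'joint_efforts': array([  0. , -56.9, -50.1,   0. ,   0. ,  -0. ]), 'tool_pos': array([ 270.6, -535.5,  231.3]), 'tcp_rot': array([-180. ,   -0. ,   26.8]), 'ft_force': array([-0.9, -0.4, -0.3]), 'wrist_torque': array([-0.1,  0. , -0. ]), 'grip_force': 0.0, 'finger_gap': 85.33637201146048}
```

View pics/top.png

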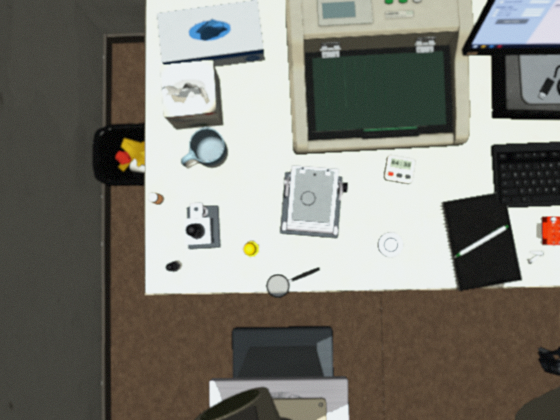

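View pics/side.png

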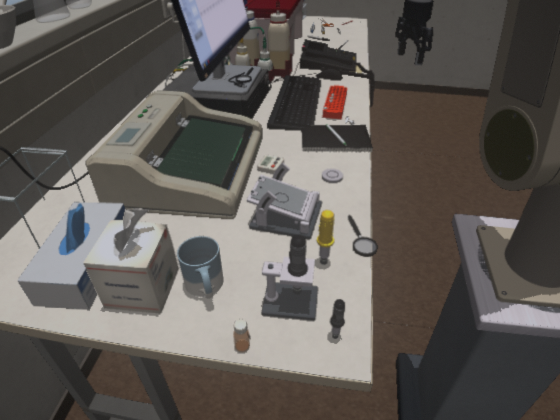

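The big black and grey probe is at top (195,230) and side (297,270), standing in its stand. The yellow one at top (250,248) and side (326,230) is excluded. The small loose black one at top (173,266) and side (337,318) is smaller. So the probe in the stand is the one meant, and I'll confirm that in an enlarged composite.

```bash
python3 - <<'E'
from h import *
np.set_printoptions(precision=1,suppress=True)
t=r.snapshot("top");s=r.snapshot("side")
np.save("t.npy",t,allow_pickle=True);np.save("s.npy",s,allow_pickle=True)
def crop(p,x,y,w,h):return cv2.resize(p["pixels"][y:y+h,x:x+w],(400,300),interpolation=cv2.INTER_CUBIC)
a=np.hstack([crop(t,272,162,80,60),crop(s,240,172,80,60)])
b=np.hstack([crop(t,160,198,100,75),crop(s,240,225,160,120)])
cv2.imwrite("pics/c1.png",np.vstack([a,b]))
def best(p,n,k=3):return [d["xy"] for d in r.landmark_of(p,n)[:k]]
for n in ["zero_spot","panel_spot","probe_stand","zero_disc"]:
    A=best(t,n,1);B=best(s,n,1)
    if A and B: print(n,A,B,*tri(t,A[0],s,B[0]))
    z={"zero_spot":10,"panel_spot":51}.get(n,0)
    if A:print(" t",atz(t,A[0],z))
    if B:print(" s",atz(s,B[0],z))
E
```

```text
zero_spot [[389.6, 244.4]] [[332.4, 173.4]] [ 456.  -264.2   13.5] 2.1246955117807302
 t [ 455.  -264.9   10. ]
 s [ 457.2 -269.4   10. ]
 s [563.6 -87.   51. ]
probe_stand [[203.0, 233.2]] [[293.6, 301.5]] [494.9 168.    4.1] 10.057071260477647
 t [490.  168.2   0. ]
 s [500.3 165.    0. ]
zero_disc [[392.6, 244.2]] [[330.3, 177.5]] [ 458.7 -275.3   -7.8] 6.756854620775736
 t [ 455.3 -273.8    0. ]
 s [ 461.8 -263.6    0. ]
```

View pics/c1.png

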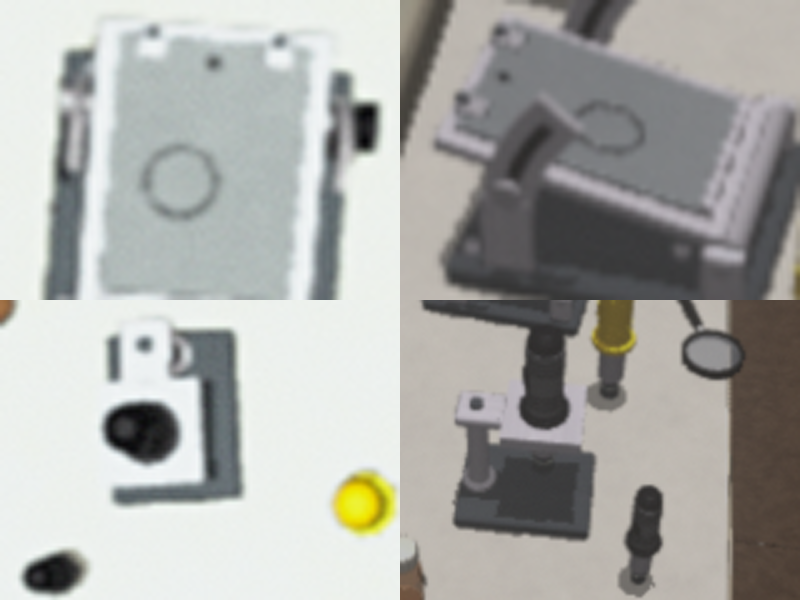

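The composite confirms it: a large black and grey probe hangs by its collar in the shelf, and the small one and the yellow one stand free. The panel ring is at about top (307.8,197.8) and side (281.4,197.2). Next I compute the geometry.

```bash
python3 - <<'E'
from h import *
np.set_printoptions(precision=1,suppress=True)
t=np.load("t.npy",allow_pickle=True).item();s=np.load("s.npy",allow_pickle=True).item()
T=lambda x,y:((x+.5)/5+271.5,(y+.5)/5+161.5)
S=lambda x,y:((x-400+.5)/5+239.5,(y+.5)/5+171.5)
for n,a,b in [("ring",T(181,181),S(609,128)),("far+y",T(100,20),S(437,143)),("far-y",T(330,38),S(503,15)),("hole",T(214,62),S(504,76))]:
    print(n,*tri(t,a,s,b))
T2=lambda x,y:((x+.5)/4+159.5,(y-300+.5)/4+197.5)
S2=lambda x,y:((x-400+.5)/2.5+239.5,(y-300+.5)/2.5+224.5)
print("cap",atz(t,T2(125,430),168),atz(s,S2(545,333),168),tri(t,T2(125,430),s,S2(545,333)))
print("collar",atz(t,T2(146,432),97),atz(s,S2(545,408),97))
for c in [(105,378),(205,378),(203,487),(107,487)]: print("shelf t",atz(t,T2(*c),94))
for c in [(500,437),(582,442),(587,388),(507,382)]: print("shelf s",atz(s,S2(*c),94))
# ring on disc
for p,nm,(x,y),R in((t,"t",(389.6,244.4),14),(s,"s",(332.4,174),14)):
    g=p["pixels"][int(y)-R:int(y)+R,int(x)-R:int(x)+R];cv2.imwrite(f"pics/d_{nm}.png",cv2.resize(g,(400,400),interpolation=cv2.INTER_CUBIC))
cv2.imwrite("pics/d.png",np.hstack([cv2.imread("pics/d_t.png"),cv2.imread("pics/d_s.png")]))
E
```

```text
ring [563.1 -76.6  60.8] 1.9708702069755248
far+y [634.9 -41.9  69.9] 2.0433261126469597
far-y [ 625.2 -143.4   71.8] 4.007805130825982
hole [614.6 -91.8  73.4] 2.3688523953116016
cap [491.3 165.4 168. ] [495.2 167.  168. ] (array([493.3, 165.8, 166.9]), np.float64(3.9397562828513677))
collar [492.7 167.3  97. ] [493.9 167.1  97. ]
shelf t [522.6 189.9  94. ]
shelf t [521.5 135.4  94. ]
shelf t [462.5 137.2  94. ]
shelf t [463.5 189.3  94. ]
shelf s [520.8 195.7  94. ]
shelf s [465.2 191.4  94. ]
shelf s [467.1 140.5  94. ]
shelf s [524.7 143.5  94. ]
```

View pics/d.png

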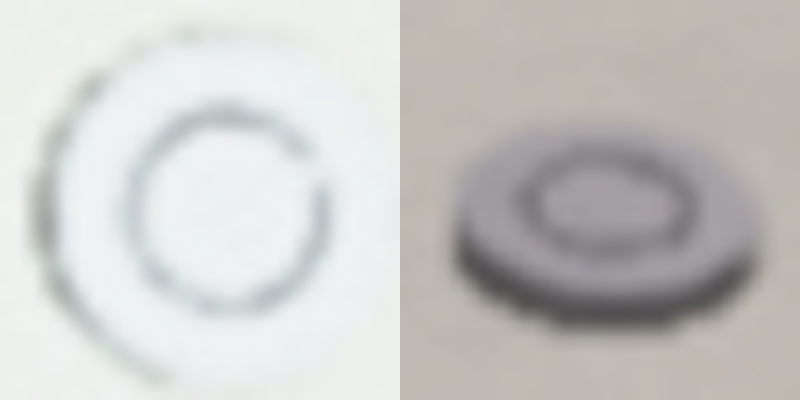

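```bash
python3 - <<'E'
from h import *
t=np.load("t.npy",allow_pickle=True).item();s=np.load("s.npy",allow_pickle=True).item()
print(tri(t,(390.5,244.1),s,(332.2,173.7)),atz(t,(390.5,244.1),10),atz(s,(332.2,173.7),10))
f=lambda p,x,y,w,h:cv2.resize(p["pixels"][y:y+h,x:x+w],(400,480),interpolation=cv2.INTER_CUBIC)
cv2.imwrite("pics/e.png",np.hstack([f(t,275,160,70,84),f(s,245,168,80,96)]))
E
```

```text
(array([ 456.60650151, -266.81153021,   10.71441512]), np.float64(1.9933275676770779)) [ 455.61273813 -266.97326802   10.        ] [ 457.62619218 -267.86607792   10.        ]
```

View pics/e.png

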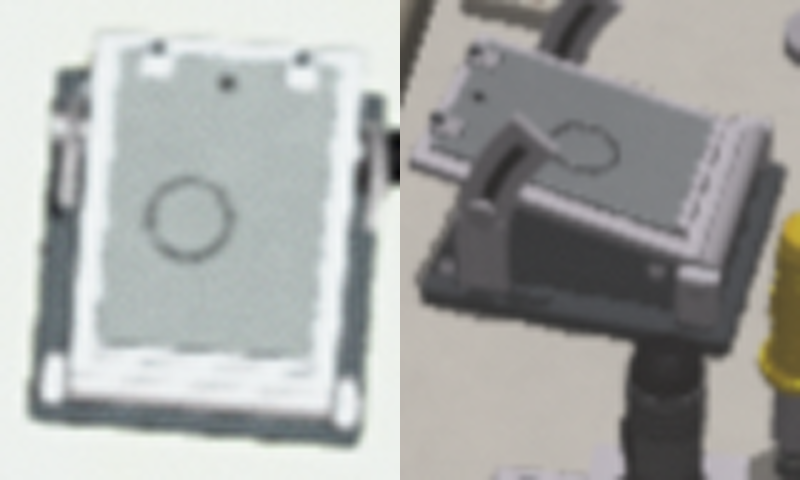

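```bash
cat > fit.py <<'E'
from h import *
from scipy.optimize import least_squares
np.set_printoptions(precision=2,suppress=True)
t=np.load("t.npy",allow_pickle=True).item();s=np.load("s.npy",allow_pickle=True).item()
k=400/70
T=lambda x,y:((x+.5)/k+274.5,(y+.5)/k+159.5)
S=lambda x,y:((x-400+.5)/5+244.5,(y+.5)/5+167.5)
obs=[T(97,345),T(312,357),T(190,219),T(228,83),T(115,45),T(342,68), T(30,418),T(355,443), S(686,232),S(718,115),S(584,147),S(478,97), S(725,352),S(422,302)]
obs=np.array(obs)
def model(q):
    x,y,w,t_,h,a,u,v=q
    c,n=np.cos(t_),np.sin(t_)
    P=lambda u,v,h=h:(-65+u*c-h*n,v,34+u*n+h*c)
    pan=[P(a,43),P(a,-43),P(70,10),P(u,v),P(a+116,43),P(a+116,-43)]
    A=np.array(pan+[(-82,68,12),(-82,-68,12)]); B=np.array(pan[:4]+[(-82,68,0),(64,68,0)])
    R=np.array([[np.cos(w),-np.sin(w),0],[np.sin(w),np.cos(w),0],[0,0,1]])
    return A@R.T+[x,y,0],B@R.T+[x,y,0]
def res(q):
    A,B=model(q);return (np.r_[proj(t,A),proj(s,B)]-obs).ravel()
for fixh in(None,0,6):
    def f(q):
        e=res(q);return np.r_[e,[] if fixh is None else [100*(q[4]-fixh)]]
    o=least_squares(f,[560,-85,-.08,.25,2,15,125,0],loss="soft_l1")
    print(fixh,o.x,o.cost);print(res(o.x).reshape(-1,2).T);print("spot",model(o.x)[0][2])
E
python3 fit.py
```

```text
None [562.29 -86.87  -0.1    0.22  12.23  16.06 123.27   0.12] 5.153508067928762
[[-0.25  0.41  0.1  -0.15  0.58 -0.28 -0.39  1.49 -1.2   0.57  0.13  0.72
   1.06 -0.39]
 [-0.28  0.57 -0.91 -0.62  0.61 -0.49 -0.1   0.08 -0.49  0.66 -0.08 -0.04
   1.66  0.67]]
spot [563.85 -76.98  61.35]
0 [562.1  -87.62  -0.1    0.34   0.    15.76 124.01   1.46] 11.573373249616608
[[ 0.17  0.49  0.38 -0.44  0.82  0.06 -0.    1.89 -1.96 -0.26  0.09  0.86
   1.26 -0.2 ]
 [-0.76 -0.01 -0.86 -0.48  1.34  0.17  0.04  0.1   2.69  3.79  1.16 -0.51
   1.4   0.52]]
spot [564.12 -77.77  57.15]
6 [562.29 -87.4   -0.1    0.29   6.    16.25 123.72   1.07] 7.219049904925228
[[ 0.05  0.54  0.3  -0.38  0.75 -0.04 -0.1   1.78 -1.58  0.12  0.23  0.82
   1.16 -0.3 ]
 [-0.53  0.23 -0.78 -0.52  0.91 -0.26 -0.04  0.03  1.06  2.18  0.45 -0.41
   1.47  0.57]]
spot [563.73 -77.49  59.45]
```

>>> carry_out([
  {"translation": [0.018,-0.034,0],"spin": 0.113,"jaw": 0.085},
  {"translation": [0.018,-0.034,0],"spin": 0.113,"jaw": 0.085},
  {"translation": [0.015,-0.036,0],"spin": 0.113,"jaw": 0.085},
  {"translation": [0.012,-0.038,0],"spin": 0.113,"jaw": 0.085},
  {"translation": [0.01,-0.039,0],"spin": 0.115,"jaw": 0.085},
  {"translation": [0.01,-0.039,0],"jaw": 0.085},
  {"translation": [0.01,-0.039,0],"jaw": 0.085},
  {"translation": [0.01,-0.039,0],"jaw": 0.085},
], squeeze=40)

```text
invalid input
```

```bash
cat > d.py <<'E'
import sys
from h import *
from scipy.spatial.transform import Rotation as R
np.set_printoptions(precision=1,suppress=True)
q=r.sense();Rm=R.from_euler("xyz",q["tcp_rot"],degrees=True).as_matrix()
if len(sys.argv)>3:print("tool delta mm",Rm.T@(np.array(list(map(float,sys.argv[1:4])))-q["tool_pos"]))
print(q["time"],q["tool_pos"],q["tcp_rot"],q["ft_force"],q["finger_gap"],q["grip_force"],q["joint_pos"],r.grasp_offset)
E
python3 d.py 493 166.5 185
```

```text
tool delta mm [ 515.1 -526.3   46.3]
1.7 [ 270.6 -535.6  231.3] [180.    0.   26.8] [-0.4 -0.3  0.2] 85.54865741094319 0.0 [-68.1   7.5  85.3  -0.   87.3  -4.9] 18.700000000000003
```

>>> carry_out([
  {"translation": [0.018,-0.034,0.0],"spin": 0.113,"jaw": 0.085},
  {"translation": [0.018,-0.034,0.0],"spin": 0.113,"jaw": 0.085},
  {"translation": [0.015,-0.036,0.0],"spin": 0.113,"jaw": 0.085},
  {"translation": [0.012,-0.038,0.0],"spin": 0.113,"jaw": 0.085},
  {"translation": [0.01,-0.039,0.0],"spin": 0.115,"jaw": 0.085},
  {"translation": [0.01,-0.039,0.0],"spin": 0.0,"jaw": 0.085},
  {"translation": [0.01,-0.039,0.0],"spin": 0.0,"jaw": 0.085},
  {"translation": [0.01,-0.039,0.0],"spin": 0.0,"jaw": 0.085},
], squeeze=40)

```text
time: 2.37
tool_pos: [340.3, -226.9, 231.5]
tcp_rot: [180.0, -0.1, -5.7]
ft_force: [1.3, 0.7, 0.5]
finger_gap: 84.7
grip_force: 0.0
```

```bash
python3 d.py 493 166.5 185
```

```text
tool delta mm [ 112.6 -406.7   46.4]
2.3667 [ 340.3 -226.9  231.5] [180.   -0.1  -5.7] [1.3 0.7 0.5] 84.69896694051955 0.0 [-40.9 -23.7 113.5   0.   90.1  54.8] 18.700000000000003
```

>>> carry_out([
  {"translation": [0.013,-0.039,0.0],"spin": 0.0,"jaw": 0.085},
  {"translation": [0.013,-0.039,0.0],"spin": 0.0,"jaw": 0.085},
  {"translation": [0.013,-0.039,0.0],"spin": 0.0,"jaw": 0.085},
  {"translation": [0.013,-0.039,0.0],"spin": 0.0,"jaw": 0.085},
  {"translation": [0.013,-0.039,0.0],"spin": 0.0,"jaw": 0.085},
  {"translation": [0.013,-0.039,0.0],"spin": 0.0,"jaw": 0.085},
  {"translation": [0.013,-0.039,0.0],"spin": 0.0,"jaw": 0.085},
  {"translation": [0.013,-0.039,0.0],"spin": 0.0,"jaw": 0.085},
])

```text
time: 3.03
tool_pos: [475.1, 73.9, 231.6]
tcp_rot: [-180.0, -0.1, -5.7]
ft_force: [0.9, -0.4, 0.3]
finger_gap: 85.0
grip_force: 0.0
```

```bash
python3 d.py 493 166.5 115
```

```text
tool delta mm [  8.6 -93.9 116.7]
3.0333 [475.1  73.9 231.6] [-180.    -0.1   -5.7] [ 0.9 -0.4  0.3] 85.02592723044935 0.0 [  2.7 -11.4 103.7  -0.   87.7  98.4] 18.700000000000003
```

>>> carry_out([
  {"translation": [0.004,-0.035,0.0],"spin": 0.0,"jaw": 0.085},
  {"translation": [0.004,-0.035,0.0],"spin": 0.0,"jaw": 0.085},
  {"translation": [0.0006,-0.024,0.0],"spin": 0.0,"jaw": 0.085},
  {"translation": [0,0,0.02],"spin": 0.0,"jaw": 0.085},
  {"translation": [0,0,0.03],"spin": 0.0,"jaw": 0.085},
  {"translation": [0,0,0.03],"spin": 0.0,"jaw": 0.085},
  {"translation": [0,0,0.025],"spin": 0.0,"jaw": 0.085},
  {"translation": [0,0,0.011],"spin": 0.0,"jaw": 0.085},
])

```text
time: 3.7
tool_pos: [490.0, 163.9, 111.3]
tcp_rot: [179.9, 0.3, -5.7]
ft_force: [-0.8, -0.5, -0.2]
finger_gap: 85.0
grip_force: 0.0
```

```bash
python3 - <<'E'
from h import *
t=r.snapshot("top");s=r.snapshot("side")
f=lambda p,x,y,w,h:cv2.resize(p["pixels"][y:y+h,x:x+w],(400,480),interpolation=cv2.INTER_CUBIC)
cv2.imwrite("pics/g.png",np.hstack([f(t,150,170,100,120),f(s,230,180,130,156)]))
E
python3 d.py 493 166.5 115
```

```text
tool delta mm [ 2.2 -2.8 -2.1]
3.8 [490.5 163.9 112.9] [179.9   0.3  -5.7] [-0.6  0.   0.5] 85.04857262792746 0.0 [ 12.8   0.1 105.7   0.   74.5 108.5] 18.700000000000003
```

View pics/g.png

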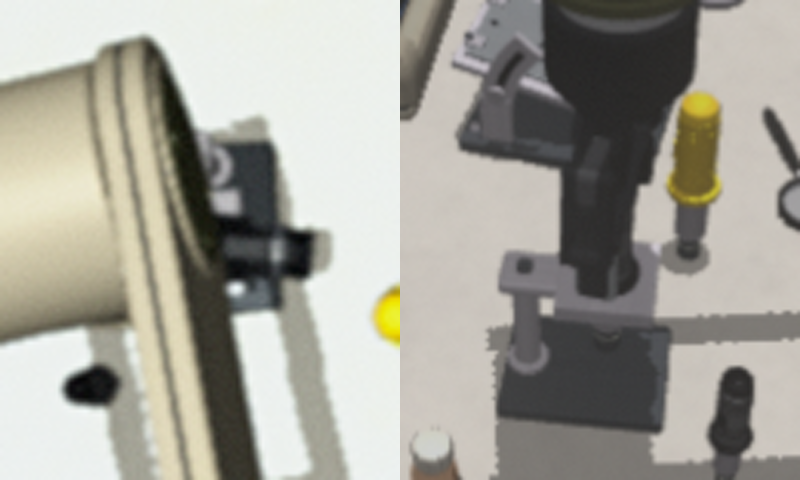

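```bash
python3 - <<'E'
from h import *
s=np.load("s.npy",allow_pickle=True).item()
for P in [(490.5,163.9,112.9),(495,210,112.9),(493,166.5,100),(475,168,97),(511,165,97)]:
    u=proj(s,P)[0];print(P,u,(u-[230,180])*400/130+[400,0])
E
```

```text
(490.5, 163.9, 112.9) [300.06461235 260.43543069] [615.58342261 247.49363289]
(495, 210, 112.9) [293.64133175 280.28186758] [595.81948232 308.55959254]
(493, 166.5, 100) [298.28258674 266.51367621] [610.1002669 266.1959268]
(475, 168, 97) [308.41437446 269.5178005 ] [641.27499833 275.43938617]
(511, 165, 97) [288.17887102 265.88401733] [579.01191083 264.25851486]
```

>>> carry_out([
  {"translation": [0.002,-0.0027,-0.002],"spin": 0.0,"jaw": 0.085},
  {"translation": [0,0,0],"spin": 0.0,"jaw": 0.085},
  {"translation": [0,0,0],"spin": 0.0,"jaw": 0.06},
  {"translation": [0,0,0],"spin": 0.0,"jaw": 0.045},
  {"translation": [0,0,0],"spin": 0.0,"jaw": 0.035},
  {"translation": [0,0,0],"spin": 0.0,"jaw": 0.03},
  {"translation": [0,0,0],"spin": 0.0,"jaw": 0.02},
  {"translation": [0,0,0],"spin": 0.0,"jaw": 0.015},
], squeeze=40)

```text
time: 4.47
tool_pos: [494.9, 166.8, 117.7]
tcp_rot: [-180.0, -0.0, -5.7]
ft_force: [-0.4, -1.1, 3.1]
finger_gap: 26.1
grip_force: 39.1
```

>>> carry_out([
  {"translation": [0,0,0],"spin": 0.0,"jaw": 0.015},
  {"translation": [0,0,0],"spin": 0.0,"jaw": 0.015},
  {"translation": [0,0,0],"spin": 0.0,"jaw": 0.015},
  {"translation": [0,0,0],"spin": 0.0,"jaw": 0.015},
  {"translation": [0,0,0],"spin": 0.0,"jaw": 0.015},
  {"translation": [0,0,0],"spin": 0.0,"jaw": 0.015},
  {"translation": [0,0,0],"spin": 0.0,"jaw": 0.015},
  {"translation": [0,0,0],"spin": 0.0,"jaw": 0.015},
])

```text
time: 5.13
tool_pos: [494.9, 166.8, 117.7]
tcp_rot: [-180.0, -0.0, -5.7]
ft_force: [-1.5, 0.3, 5.9]
finger_gap: 25.9
grip_force: 39.2
```

```bash
python3 d.py 493 166.5 115
```

```text
tool delta mm [-1.8  0.5  2.7]
5.1333 [494.9 166.8 117.7] [-180.    -0.    -5.7] [-1.5  0.3  5.9] 25.921041523578612 39.16451811790466 [ 13.    0.3 105.   -0.   74.8 108.7] 18.700000000000003
```

>>> carry_out([
  {"translation": [0,0,-0.004],"spin": 0.0,"jaw": 0.015},
  {"translation": [0,0,-0.008],"spin": 0.0,"jaw": 0.015},
  {"translation": [0,0,-0.014],"spin": 0.0,"jaw": 0.015},
  {"translation": [0,0,-0.018],"spin": 0.0,"jaw": 0.015},
  {"translation": [0,0,-0.02],"spin": 0.0,"jaw": 0.015},
  {"translation": [0,0,-0.02],"spin": 0.0,"jaw": 0.015},
  {"translation": [0,0,-0.012],"spin": 0.0,"jaw": 0.015},
  {"translation": [0,0,-0.004],"spin": 0.0,"jaw": 0.015},
])

```text
time: 5.8
tool_pos: [495.8, 167.0, 220.1]
tcp_rot: [-179.9, -0.2, -5.7]
ft_force: [0.3, -0.8, -1.5]
finger_gap: 26.1
grip_force: 39.4
```

```bash
python3 - <<'E'
from h import *
t=r.snapshot("top");s=r.snapshot("side")
for p in (t,s):
    for n in("probe_foot","probe"):print([(d["xy"],round(d["score"],2)) for d in r.landmark_of(p,n)])
q=r.sense();x,y,z=q["tool_pos"];print(q)
for dz in(-83.7,-61,-23,-20):print(dz,proj(s,(x,y,z+dz))[0])
cv2.imwrite("pics/l.png",cv2.resize(s["pixels"][170:320,230:370],(560,600),interpolation=cv2.INTER_CUBIC))
E
```

```text
[]
[([208.0, 231.2], 0.5), ([251.2, 245.4], 0.47)]
[([324.6, 261.6], 0.59), ([334.6, 336.9], 0.52), ([297.0, 250.8], 0.5)]
[([321.9, 264.1], 0.95), ([295.6, 257.6], 0.82), ([336.6, 333.0], 0.71)]
{'time': 6.1, 'joint_pos': array([ 1.30039253e+01, -4.20095068e+00,  9.88062337e+01,  8.69025063e-04,
        8.55539538e+01,  1.08687620e+02]), 'qd': array([ 0.10320677, -0.00844604, -0.111969  , -0.08830828,  0.26750784,
        0.01286207]), 'joint_efforts': array([ 3.55885175e-03, -4.73325598e+01, -5.12047970e+01,  1.41906701e-03,
        2.77027084e-04, -7.14307862e-05]), 'tool_pos': array([493.79302022, 166.58999741, 215.57566402]), 'tcp_rot': array([ 1.79949800e+02,  1.51119280e-01, -5.68382914e+00]), 'ft_force': array([ 0.15446499, -0.15303928, -2.40804668]), 'wrist_torque': array([ 0.03174207, -0.01443364, -0.02487233]), 'grip_force': 39.41347360610962, 'finger_gap': 25.977056309988697}
-83.7 [298.1617861 253.5191671]
-61 [298.41392783 243.78284786]
-23 [298.85839217 226.48992687]
-20 [298.89473046 225.06866189]
```

View pics/l.png

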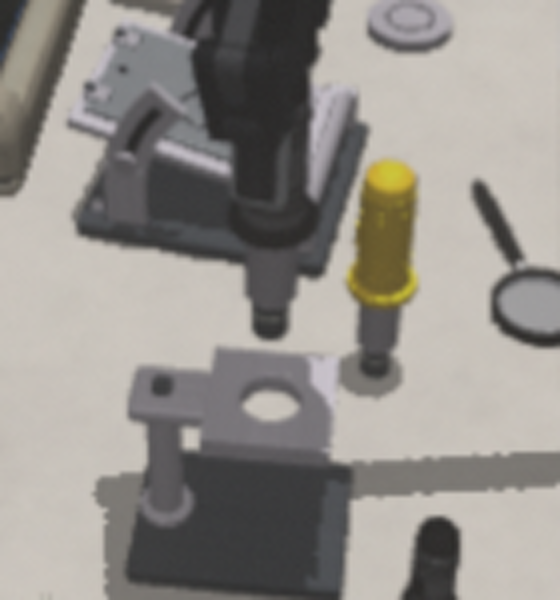

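>>> carry_out([
  {"translation": [0,0,-0.02],"spin": 0.0,"jaw": 0.015},
  {"translation": [0,0.01,-0.025],"spin": 0.0,"jaw": 0.015},
  {"translation": [0.001,0.025,0],"spin": 0.0,"jaw": 0.015},
  {"translation": [0.001,0.035,0],"spin": 0.0,"jaw": 0.015},
  {"translation": [0.001,0.035,0],"spin": 0.0,"jaw": 0.015},
  {"translation": [0.001,0.035,0],"spin": 0.0,"jaw": 0.015},
  {"translation": [0.001,0.035,0],"spin": 0.0,"jaw": 0.015},
  {"translation": [0.001,0.035,0],"spin": 0.0,"jaw": 0.015},
])

```text
time: 6.77
tool_pos: [479.0, -44.2, 261.2]
tcp_rot: [-180.0, 0.1, -5.7]
ft_force: [0.8, -0.0, -1.7]
finger_gap: 25.9
grip_force: 39.7
```

>>> carry_out([
  {"translation": [0,0.035,0],"spin": 0.0,"jaw": 0.015},
  {"translation": [0,0.035,0],"spin": 0.0,"jaw": 0.015},
  {"translation": [0,0.035,0],"spin": 0.0,"jaw": 0.015},
  {"translation": [0,0.035,0],"spin": 0.0,"jaw": 0.015},
  {"translation": [0,0.035,0],"spin": 0.0,"jaw": 0.015},
  {"translation": [0,0.025,0.01],"spin": 0.0,"jaw": 0.015},
  {"translation": [0,0.015,0.02],"spin": 0.0,"jaw": 0.015},
  {"translation": [0,0.005,0.02],"spin": 0.0,"jaw": 0.015},
])

```text
time: 7.43
tool_pos: [457.4, -264.5, 211.3]
tcp_rot: [179.9, -0.0, -5.8]
ft_force: [1.2, 1.2, -2.1]
finger_gap: 26.3
grip_force: 39.7
```

```bash
python3 d.py 456.5 -267 114
```

```text
tool delta mm [-0.7  2.5 97.3]
7.4333 [ 457.4 -264.5  211.3] [179.9  -0.   -5.8] [ 1.2  1.2 -2.1] 26.261104576763437 39.747501611709595 [-35.6  -3.1  98.2  -0.   84.9  60.3] 18.700000000000003
```

>>> carry_out([
  {"translation": [-0.0005,0.0025,0.02],"spin": 0.0,"jaw": 0.015},
  {"translation": [0,0,0.025],"spin": 0.0,"jaw": 0.015},
  {"translation": [0,0,0.025],"spin": 0.0,"jaw": 0.015},
  {"translation": [0,0,0.02],"spin": 0.0,"jaw": 0.015},
  {"translation": [0,0,0.007],"spin": 0.0,"jaw": 0.015},
  {"translation": [0,0,0],"spin": 0.0,"jaw": 0.015},
  {"translation": [0,0,0],"spin": 0.0,"jaw": 0.015},
  {"translation": [0,0,0],"spin": 0.0,"jaw": 0.015},
])

```text
time: 8.1
tool_pos: [458.2, -264.7, 116.8]
tcp_rot: [179.9, -0.1, -5.7]
ft_force: [-0.5, 0.5, -1.4]
finger_gap: 25.7
grip_force: 39.7
```

```bash
python3 - <<'E'
from h import *
t=r.snapshot("top");s=r.snapshot("side")
for p in (t,s):
    for n in("probe_foot","probe","zero_spot"):print(n,[(d["xy"],round(d["score"],2)) for d in r.landmark_of(p,n)])
q=r.sense();x,y,z=q["tool_pos"];print(q["tool_pos"],q["ft_force"])
for dz in(-83.7,-20):print(dz,proj(s,(x,y,z+dz))[0],proj(t,(x,y,z+dz))[0])
cv2.imwrite("pics/z.png",np.hstack([cv2.resize(p["pixels"][a:a+75,b:b+50],(400,600),interpolation=cv2.INTER_CUBIC) for p,a,b in((s,120,307),(t,200,365))]))
E
```

```text
probe_foot [([391.1, 247.2], 0.65)]
probe [([253.2, 246.4], 0.63), ([176.4, 264.8], 0.59)]
zero_spot [([389.2, 245.5], 0.4)]
probe_foot [([333.5, 162.9], 0.57), ([335.3, 334.3], 0.5), ([324.9, 262.7], 0.37)]
probe [([323.1, 262.5], 0.82), ([337.1, 333.3], 0.57), ([330.1, 169.1], 0.55)]
zero_spot [([334.0, 175.6], 0.68)]
[ 457.49452765 -264.23508525  115.70264757] [-0.78706675  0.42208685 -1.32141483]
-83.7 [332.73202004 167.56780819] [391.16035756 243.21791282]
-20 [334.46548827 146.65549033] [396.99345409 242.93353345]
```

View pics/z.png

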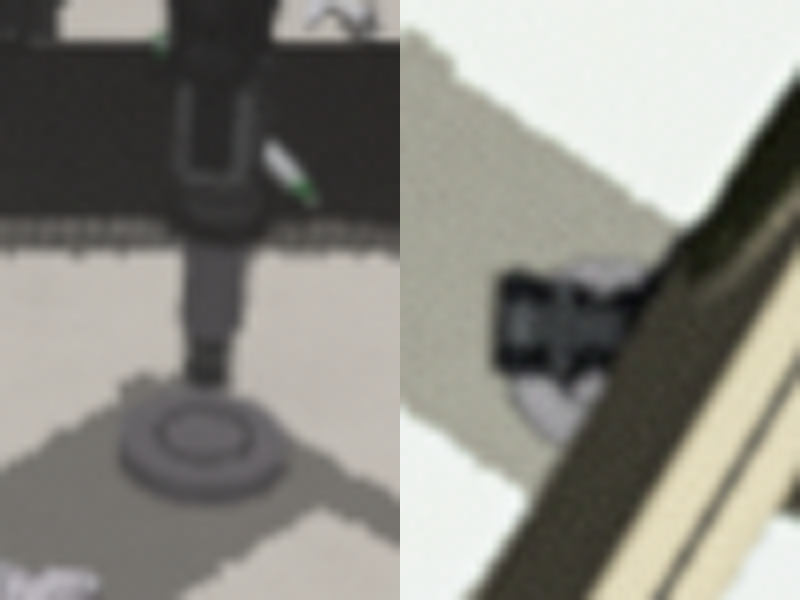

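>>> carry_out([
  {"translation": [-0.0007,0.003,0],"spin": 0.0,"jaw": 0.015},
  {"translation": [0,0,0.005],"spin": 0.0,"jaw": 0.015},
  {"translation": [0,0,0.006],"spin": 0.0,"jaw": 0.015},
  {"translation": [0,0,0.006],"spin": 0.0,"jaw": 0.015},
  {"translation": [0,0,0.004],"spin": 0.0,"jaw": 0.015},
  {"translation": [0,0,0.003],"spin": 0.0,"jaw": 0.015},
  {"translation": [0,0,0.0025],"spin": 0.0,"jaw": 0.015},
  {"translation": [0,0,0.0025],"spin": 0.0,"jaw": 0.015},
])

```text
time: 9.17
tool_pos: [456.3, -266.9, 86.1]
tcp_rot: [-180.0, 0.0, -5.7]
ft_force: [-1.9, 1.6, 1.6]
finger_gap: 26.1
grip_force: 40.0
```

>>> carry_out([
  {"translation": [0,0,0],"spin": 0.0,"jaw": 0.015},
  {"translation": [0,0,0],"spin": 0.0,"jaw": 0.015},
  {"translation": [0,0,0],"spin": 0.0,"jaw": 0.015},
  {"translation": [0,0,0],"spin": 0.0,"jaw": 0.015},
  {"translation": [0,0,0],"spin": 0.0,"jaw": 0.015},
  {"translation": [0,0,0],"spin": 0.0,"jaw": 0.015},
  {"translation": [0,0,0],"spin": 0.0,"jaw": 0.015},
  {"translation": [0,0,0],"spin": 0.0,"jaw": 0.015},
])

```text
time: 9.83
tool_pos: [456.4, -267.1, 86.4]
tcp_rot: [180.0, -0.0, -5.7]
ft_force: [-0.4, 1.3, 2.0]
finger_gap: 26.0
grip_force: 40.0
```

```bash
python3 d.py; python3 - <<'E'
from h import *
F=[]
for i in range(8):
    s=r.snapshot("side");F.append(r.sense()["ft_force"])
print(np.mean(F,0))
cv2.imwrite("pics/y.png",cv2.resize(s["pixels"][120:195,307:357],(400,600),interpolation=cv2.INTER_CUBIC))
E
```

```text
9.8333 [ 456.4 -267.1   86.4] [180.   -0.   -5.7] [-0.4  1.3  2. ] 26.04506071347687 39.97608304023743 [-35.9   3.4 105.3   0.   71.3  59.8] 18.700000000000003
[-0.57874652  0.7221434   0.84068168]
```

View pics/y.png

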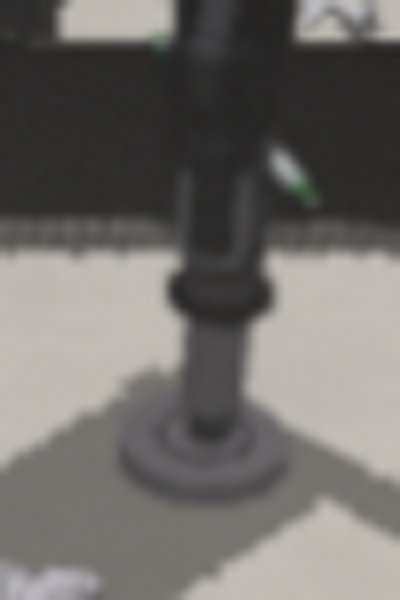

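>>> carry_out([
  {"translation": [0,0,-0.005],"spin": 0.0,"jaw": 0.015},
  {"translation": [0,0,-0.015],"spin": 0.0,"jaw": 0.015},
  {"translation": [0,0,-0.025],"spin": 0.0,"jaw": 0.015},
  {"translation": [0,0,-0.03],"spin": 0.0,"jaw": 0.015},
  {"translation": [0,0,-0.03],"spin": 0.0,"jaw": 0.015},
  {"translation": [0,0,-0.03],"spin": 0.0,"jaw": 0.015},
  {"translation": [0,0,-0.03],"spin": 0.0,"jaw": 0.015},
  {"translation": [0,0,-0.01],"spin": 0.0,"jaw": 0.015},
])

```text
time: 10.9
tool_pos: [457.9, -268.2, 266.9]
tcp_rot: [179.8, -0.4, -5.7]
ft_force: [0.1, -0.7, -0.2]
finger_gap: 25.8
grip_force: 39.8
```

>>> carry_out([
  {"translation": [0,-0.015,0],"spin": 0.0,"jaw": 0.015},
  {"translation": [0,-0.03,0],"spin": 0.0,"jaw": 0.015},
  {"translation": [-0.001,-0.035,0],"spin": 0.0,"jaw": 0.015},
  {"translation": [-0.001,-0.035,0],"spin": 0.0,"jaw": 0.015},
  {"translation": [-0.001,-0.035,0],"spin": 0.0,"jaw": 0.015},
  {"translation": [-0.001,-0.035,0],"spin": 0.0,"jaw": 0.015},
  {"translation": [-0.001,-0.035,0],"spin": 0.0,"jaw": 0.015},
  {"translation": [0,-0.035,0],"spin": 0.0,"jaw": 0.015},
])

```text
time: 11.57
tool_pos: [475.3, -10.4, 259.2]
tcp_rot: [-180.0, 0.2, -5.7]
ft_force: [1.0, -0.3, -1.7]
finger_gap: 26.3
grip_force: 39.8
```

>>> carry_out([
  {"translation": [0,-0.035,0],"spin": 0.0,"jaw": 0.015},
  {"translation": [0,-0.035,0],"spin": 0.0,"jaw": 0.015},
  {"translation": [0,-0.035,0],"spin": 0.0,"jaw": 0.015},
  {"translation": [0,-0.03,0],"spin": 0.0,"jaw": 0.015},
  {"translation": [0,-0.025,0],"spin": 0.0,"jaw": 0.015},
  {"translation": [0,-0.015,0],"spin": 0.0,"jaw": 0.015},
  {"translation": [0,-0.005,0],"spin": 0.0,"jaw": 0.015},
  {"translation": [0,0,0],"spin": 0.0,"jaw": 0.015},
])

```text
time: 12.23
tool_pos: [493.3, 167.5, 259.4]
tcp_rot: [180.0, 0.2, -5.6]
ft_force: [0.4, -0.5, -2.0]
finger_gap: 26.0
grip_force: 39.8
```

```bash
python3 d.py 494.5 166.8 160;  python3 - <<'E'
from h import *
s=r.snapshot("side")
for d in r.regions_of(s,"probe"):print(d["xy"],d["score"],d["pixels"].sum())
q=r.sense();x,y,z=q["tool_pos"]
for dz in(-83.7,-20):print(dz,proj(s,(x,y,z+dz))[0])
E
```

```text
tool delta mm [ 1.6  0.5 99.4]
12.2333 [493.3 167.5 259.4] [180.    0.2  -5.6] [ 0.4 -0.5 -2. ] 25.970965172781288 39.75822329521179 [ 13.1  -5.3  95.3   0.   90.2 108.7] 18.700000000000003
[302.7, 210.0] 0.85 675
[339.7, 317.0] 0.84 467
[325.3, 234.6] 0.7 578
-83.7 [298.74659717 233.69137992]
-20 [299.54226377 202.62583733]
```

>>> carry_out([
  {"translation": [0.001,0,0.015],"spin": 0.0,"jaw": 0.015},
  {"translation": [0,0,0.025],"spin": 0.0,"jaw": 0.015},
  {"translation": [0,0,0.02],"spin": 0.0,"jaw": 0.015},
  {"translation": [0,0,0.01],"spin": 0.0,"jaw": 0.015},
  {"translation": [0,0,0.007],"spin": 0.0,"jaw": 0.015},
  {"translation": [0,0,0.007],"spin": 0.0,"jaw": 0.015},
  {"translation": [0,0,0.007],"spin": 0.0,"jaw": 0.015},
  {"translation": [0,0,0.007],"spin": 0.0,"jaw": 0.015},
])

```text
time: 13.0
tool_pos: [496.2, 166.1, 163.8]
tcp_rot: [-180.0, -0.1, -5.7]
ft_force: [-0.4, 0.5, -1.6]
finger_gap: 26.0
grip_force: 39.8
```

>>> carry_out([
  {"translation": [0,0,0],"spin": 0.0,"jaw": 0.015},
  {"translation": [0,0,0],"spin": 0.0,"jaw": 0.015},
  {"translation": [0,0,0],"spin": 0.0,"jaw": 0.015},
  {"translation": [-0.002,0,0],"spin": 0.0,"jaw": 0.015},
  {"translation": [-0.002,0,0],"spin": 0.0,"jaw": 0.015},
  {"translation": [-0.002,0,0],"spin": 0.0,"jaw": 0.015},
  {"translation": [-0.002,0,0],"spin": 0.0,"jaw": 0.015},
  {"translation": [-0.002,0,0],"spin": 0.0,"jaw": 0.015},
])

```text
time: 13.67
tool_pos: [486.3, 167.3, 164.0]
tcp_rot: [-180.0, -0.2, -5.7]
ft_force: [5.1, 1.0, -1.1]
finger_gap: 25.8
grip_force: 39.8
```

```bash
python3 d.py 494.5 166.8 160
```

```text
tool delta mm [ 8.2 -0.3  4.1]
13.6667 [486.3 167.3 164. ] [-180.    -0.2   -5.7] [ 5.1  1.  -1.1] 25.775157783209732 39.80791747570038 [ 13.3  -3.6 103.7  -0.   79.8 109. ] 18.700000000000003
```

>>> carry_out([
  {"translation": [-0.002,0,0],"spin": 0.0,"jaw": 0.015},
  {"translation": [-0.002,0,0],"spin": 0.0,"jaw": 0.015},
  {"translation": [-0.002,0,0],"spin": 0.0,"jaw": 0.015},
  {"translation": [-0.002,0,0],"spin": 0.0,"jaw": 0.015},
  {"translation": [-0.002,0,0],"spin": 0.0,"jaw": 0.015},
  {"translation": [-0.002,0,0],"spin": 0.0,"jaw": 0.015},
  {"translation": [-0.002,0,0],"spin": 0.0,"jaw": 0.015},
  {"translation": [0,0,0],"spin": 0.0,"jaw": 0.015},
])

```text
time: 14.33
tool_pos: [471.2, 168.7, 163.3]
tcp_rot: [-180.0, 0.0, -5.7]
ft_force: [2.4, 0.6, 0.7]
finger_gap: 25.8
grip_force: 40.2
```

```bash
python3 d.py;python3 - <<'E'
from h import *
s=r.snapshot("side")
for d in r.regions_of(s,"probe"):
    m=d["pixels"];print(d["xy"],d["score"],m.sum())
    if abs(d["xy"][0]-300)<10:
        for v in range(m.shape[0]):
            u=np.flatnonzero(m[v])
            if len(u):print((v,u[0],u[-1],len(u)),end=" ")
E
```

```text
14.3333 [471.2 168.7 163.3] [-180.     0.    -5.7] [2.4 0.6 0.7] 25.832344150025165 40.247719287872314 [ 13.8  -5.6 105.7   0.   79.9 109.5] 18.700000000000003
[302.4, 258.5] 0.93 475
(221, np.int64(321), np.int64(323), 3) (222, np.int64(320), np.int64(323), 4) (223, np.int64(319), np.int64(323), 5) (224, np.int64(319), np.int64(323), 5) (225, np.int64(319), np.int64(323), 5) (226, np.int64(319), np.int64(323), 5) (227, np.int64(319), np.int64(322), 4) (228, np.int64(319), np.int64(322), 4) (229, np.int64(319), np.int64(322), 4) (230, np.int64(319), np.int64(322), 4) (231, np.int64(319), np.int64(321), 3) (232, np.int64(319), np.int64(321), 3) (233, np.int64(319), np.int64(320), 2) (234, np.int64(318), np.int64(320), 3) (235, np.int64(318), np.int64(320), 3) (236, np.int64(318), np.int64(319), 2) (237, np.int64(319), np.int64(319), 1) (242, np.int64(300), np.int64(302), 3) (243, np.int64(299), np.int64(302), 4) (244, np.int64(299), np.int64(302), 4) (245, np.int64(298), np.int64(302), 5) (246, np.int64(298), np.int64(302), 5) (247, np.int64(297), np.int64(303), 7) (248, np.int64(297)
[... 404 characters left out ...]
int64(313), 16) (259, np.int64(298), np.int64(311), 14) (260, np.int64(297), np.int64(311), 15) (261, np.int64(297), np.int64(310), 14) (262, np.int64(297), np.int64(310), 14) (263, np.int64(296), np.int64(310), 15) (264, np.int64(296), np.int64(309), 14) (265, np.int64(296), np.int64(309), 14) (266, np.int64(296), np.int64(308), 13) (267, np.int64(296), np.int64(308), 13) (268, np.int64(296), np.int64(307), 12) (269, np.int64(296), np.int64(307), 12) (270, np.int64(295), np.int64(305), 11) (271, np.int64(295), np.int64(304), 10) (272, np.int64(295), np.int64(304), 10) (273, np.int64(296), np.int64(303), 8) (274, np.int64(296), np.int64(301), 6) [338.2, 313.7] 0.83 394
[269.3, 163.6] 0.3 306
```

>>> carry_out([
  {"translation": [-0.002,0,0],"spin": 0.0,"jaw": 0.015},
  {"translation": [-0.002,0,0],"spin": 0.0,"jaw": 0.015},
  {"translation": [-0.001,0,0],"spin": 0.0,"jaw": 0.015},
  {"translation": [0,0,0],"spin": 0.0,"jaw": 0.015},
  {"translation": [0.002,0,0],"spin": 0.0,"jaw": 0.015},
  {"translation": [0,0,-0.005],"spin": 0.0,"jaw": 0.015},
  {"translation": [0,0,-0.01],"spin": 0.0,"jaw": 0.015},
  {"translation": [0,0,-0.015],"spin": 0.0,"jaw": 0.015},
])

```text
time: 15.1
tool_pos: [466.9, 168.5, 192.3]
tcp_rot: [179.9, 0.3, -5.7]
ft_force: [-0.5, -0.3, -1.3]
finger_gap: 26.3
grip_force: 40.2
```

>>> carry_out([
  {"translation": [0,0,-0.02],"spin": 0.0,"jaw": 0.015},
  {"translation": [0,0,-0.02],"spin": 0.0,"jaw": 0.015},
  {"translation": [0,0,-0.02],"spin": 0.0,"jaw": 0.015},
  {"translation": [0,0,-0.01],"spin": 0.0,"jaw": 0.015},
  {"translation": [0,0,0],"spin": 0.0,"jaw": 0.015},
  {"translation": [0,0,0],"spin": 0.0,"jaw": 0.015},
  {"translation": [0,0,0],"spin": 0.0,"jaw": 0.015},
  {"translation": [0,0,0],"spin": 0.0,"jaw": 0.015},
])

```text
time: 15.77
tool_pos: [467.7, 168.7, 261.5]
tcp_rot: [179.9, 0.2, -5.7]
ft_force: [-0.6, -0.3, -1.4]
finger_gap: 25.8
grip_force: 40.2
```

```bash
cat > tilt.py <<'E'
from h import *
np.set_printoptions(precision=3,suppress=True)
s=r.snapshot("side");q=r.sense();x,y,z=q["tool_pos"];print(q["tool_pos"],q["ft_force"],q["grip_force"])
w=-.0995;pad=np.array([x,y,z+18.7])
def ax(t,L):return pad+L*np.array([np.sin(t)*np.cos(w),np.sin(t)*np.sin(w),-np.cos(t)])
e=proj(s,ax(.25,102))[0];print("pred foot",e)
best=[d for d in r.regions_of(s,"probe") if np.hypot(*(np.array(d["xy"])-proj(s,ax(.25,60))[0]))<25]
if best:
    m=best[0]["pixels"];v,u=np.nonzero(m)
    # barrel+nose: rows below collar
    cs=[]
    for row in range(v.max()+1-26,v.max()+1):
        k=np.flatnonzero(m[row]);
        if len(k):cs.append((row,(k[0]+k[-1])/2,len(k)))
    cs=np.array(cs);print(cs.T)
for t in(.1,.15,.2,.25,.3,.35):
    print(t,*[proj(s,ax(t,L))[0] for L in(45,70,90,102)])
print([(d["xy"],d["score"]) for d in r.landmark_of(s,"probe_foot")])
np.save("sl.npy",s,allow_pickle=True)
E
python3 tilt.py
```

```text
[467.764 168.677 261.642] [-0.629 -0.001 -1.76 ] 40.207622051239014
pred foot [299.327 231.546]
[[209.  210.  211.  212.  213.  214.  215.  216.  217.  218.  219.  220.
  221.  222.  223.  224.  225.  226.  227.  228.  229.  230.  231.  232.
  233.  234. ]
 [309.5 309.  307.5 307.  306.5 305.5 305.5 305.5 304.5 304.5 304.5 303.5
  303.5 304.  303.5 303.5 303.  302.5 301.5 301.5 301.  301.  301.  300.5
  300.5 301. ]
 [ 18.   17.   16.   15.   14.   14.   14.   14.   14.   14.   14.   14.
   14.   13.   12.   12.   11.   10.   10.   10.    9.    9.    9.    8.
    6.    1. ]]
0.1 [313.369 207.324] [311.127 219.58 ] [309.412 228.937] [308.415 234.369]
0.15 [311.932 206.946] [308.952 219.   ] [306.675 228.199] [305.352 233.538]
0.2 [310.511 206.513] [306.8   218.338] [303.966 227.36 ] [302.321 232.596]
0.25 [309.107 206.026] [304.675 217.597] [301.291 226.423] [299.327 231.546]
0.3 [307.724 205.485] [302.58  216.776] [298.654 225.389] [296.375 230.387]
0.35 [306.365 204.891] [300.521 215.879] [296.061 224.26 ] [293.472 229.124]
[([330.7, 176.7], 0.46), ([322.6, 262.9], 0.45), ([301.9, 235.4], 0.43), ([334.2, 332.7], 0.42)]
```

>>> carry_out([
  {"translation": [0.006,0.015,0],"spin": 0.0,"jaw": 0.015},
  {"translation": [0.013,0.035,0],"spin": 0.0,"jaw": 0.015},
  {"translation": [0.014,0.038,0],"spin": 0.0,"jaw": 0.015},
  {"translation": [0.014,0.038,0],"spin": 0.0,"jaw": 0.015},
  {"translation": [0.014,0.038,0],"spin": 0.0,"jaw": 0.015},
  {"translation": [0.013,0.036,0],"spin": 0.0,"jaw": 0.015},
  {"translation": [0.01,0.025,0.01],"spin": 0.0,"jaw": 0.015},
  {"translation": [0.004,0.01,0.02],"spin": 0.0,"jaw": 0.015},
])

```text
time: 16.58
tool_pos: [534.7, -78.0, 235.3]
tcp_rot: [179.9, -0.3, -5.9]
ft_force: [1.4, -0.1, -2.4]
finger_gap: 26.4
grip_force: 40.3
```

>>> carry_out([
  {"translation": [0,0,0.02],"spin": 0.0,"jaw": 0.015},
  {"translation": [0,0,0.02],"spin": 0.0,"jaw": 0.015},
  {"translation": [0,0,0.015],"spin": 0.0,"jaw": 0.015},
  {"translation": [0,0,0.005],"spin": 0.0,"jaw": 0.015},
  {"translation": [0,0,0],"spin": 0.0,"jaw": 0.015},
  {"translation": [0,0,0],"spin": 0.0,"jaw": 0.015},
  {"translation": [0,0,0],"spin": 0.0,"jaw": 0.015},
  {"translation": [0,0,0],"spin": 0.0,"jaw": 0.015},
])

```text
time: 17.25
tool_pos: [533.8, -73.8, 174.9]
tcp_rot: [180.0, -0.1, -5.7]
ft_force: [0.7, -0.7, -1.4]
finger_gap: 26.0
grip_force: 40.3
```

```bash
python3 d.py 539.6 -74.9 141.3; python3 tilt.py
```

```text
tool delta mm [ 5.8  0.5 33.6]
17.25 [533.8 -73.8 174.9] [180.   -0.1  -5.7] [ 0.7 -0.7 -1.4] 25.953290481291955 40.302398800849915 [-13.3  -0.2  99.2   0.   80.8  82.3] 18.700000000000003
[533.696 -73.764 174.744] [-0.317 -0.832 -2.45 ] 40.302173495292664
pred foot [283.595 185.418]
[[162.  163.  164.  165.  166.  167.  168.  169.  170.  171.  172.  173.
  174.  175.  176.  177.  178.  179.  180.  181.  182.  183.  184.  185.
  186.  187. ]
 [289.5 290.  290.  290.  290.  290.  289.  288.5 288.  288.  287.5 287.
  287.  287.  286.5 286.5 285.5 285.5 285.  285.  284.5 284.5 284.  284.
  284.5 284.5]
 [ 16.   15.   15.   15.   15.   13.   13.   12.   11.   11.   12.   11.
   11.   11.   10.   10.   10.   10.    9.    9.    8.    8.    7.    7.
    6.    4. ]]
0.1 [292.849 166.221] [291.629 175.718] [290.683 183.074] [290.129 187.388]
0.15 [291.837 165.967] [290.084 175.325] [288.726 182.571] [287.93 186.82]
0.2 [290.834 165.67 ] [288.552 174.868] [286.786 181.988] [285.75  186.163]
0.25 [289.841 165.331] [287.037 174.348] [284.866 181.327] [283.595 185.418]
0.3 [288.861 164.95 ] [285.541 173.766] [282.972 180.589] [281.467 184.589]
0.35 [287.897 164.53 ] [284.069 173.124] [281.106 179.776] [279.371 183.675]
[([284.3, 186.4], 0.49), ([324.0, 262.0], 0.49), ([337.0, 334.9], 0.46)]
```

>>> carry_out([
  {"translation": [0.001,0.0005,0.008],"spin": 0.0,"jaw": 0.015},
  {"translation": [0.002,0,0.009],"spin": 0.0,"jaw": 0.015},
  {"translation": [0.001,0,0.007],"spin": 0.0,"jaw": 0.015},
  {"translation": [0.001,0,0.004],"spin": 0.0,"jaw": 0.015},
  {"translation": [0,0,0.001],"spin": 0.0,"jaw": 0.015},
  {"translation": [0,0,0],"spin": 0.0,"jaw": 0.015},
  {"translation": [0,0,0],"spin": 0.0,"jaw": 0.015},
  {"translation": [0,0,0],"spin": 0.0,"jaw": 0.015},
])

```text
time: 18.07
tool_pos: [538.0, -74.7, 144.7]
tcp_rot: [180.0, -0.0, -5.7]
ft_force: [0.9, -0.2, -1.6]
finger_gap: 26.3
grip_force: 40.3
```

```bash
python3 d.py 539.6 -74.9 141.3; python3 - <<'E'
from h import *
F=[]
for i in range(6):
    s=r.snapshot("side");F.append(r.sense()["ft_force"])
print(np.mean(F,0))
t=r.snapshot("top")
print([(d["xy"],d["score"]) for d in r.landmark_of(s,"probe_foot")],[(d["xy"],d["score"]) for d in r.landmark_of(s,"panel_spot")])
E
```

```text
tool delta mm [1.6 0.  3.4]
18.0667 [538.  -74.7 144.7] [180.   -0.   -5.7] [ 0.9 -0.2 -1.6] 26.288645076564247 40.30200719833374 [-13.3   2.  100.3   0.   77.7  82.4] 18.700000000000003
[ 0.26041666  0.39048012 -1.7061736 ]
[([322.7, 264.4], 0.45), ([283.6, 198.5], 0.43), ([336.6, 334.1], 0.43)] [([282.1, 197.2], 0.97)]
```

>>> carry_out([
  {"translation": [0.0006,0,0.002],"spin": 0.0,"jaw": 0.015},
  {"translation": [0.0006,0,0.002],"spin": 0.0,"jaw": 0.015},
  {"translation": [0.0005,0,0.0015],"spin": 0.0,"jaw": 0.015},
  {"translation": [0.0005,0,0.0015],"spin": 0.0,"jaw": 0.015},
  {"translation": [0,0,0],"spin": 0.0,"jaw": 0.015},
  {"translation": [0,0,0],"spin": 0.0,"jaw": 0.015},
  {"translation": [0,0,0],"spin": 0.0,"jaw": 0.015},
  {"translation": [0,0,0],"spin": 0.0,"jaw": 0.015},
])

```text
time: 19.18
tool_pos: [540.0, -74.9, 137.4]
tcp_rot: [180.0, 0.0, -5.7]
ft_force: [-0.9, 0.2, 0.8]
finger_gap: 26.1
grip_force: 40.3
```

```bash
cat > f.py <<'E'
from h import *
F=[]
for i in range(8):
    s=r.snapshot("side");F.append(r.sense()["ft_force"])
print(r.sense()["tool_pos"],np.mean(F,0),np.std(F,0))
E
python3 f.py
```

```text
[539.96919863 -74.89722805 137.29952389] [-0.8834244  -0.27153212  0.74117038] [0.52527018 0.43533154 0.51074468]
```

```bash
python3 tilt.py; python3 - <<'E'
from h import *
s=np.load("sl.npy",allow_pickle=True).item();t=r.snapshot("top")
cv2.imwrite("pics/p.png",np.hstack([cv2.resize(p["pixels"][a:a+60,b:b+40],(400,600),interpolation=cv2.INTER_CUBIC) for p,a,b in((s,155,265),(t,165,285))]))
E
```

```text
[539.971 -74.899 137.328] [-0.363 -0.442  0.405] 40.316614508628845
pred foot [281.051 198.2  ]
[[173.  174.  175.  176.  177.  178.  179.  180.  181.  182.  183.  184.
  185.  186.  187.  188.  189.  190.  191.  192.  193.  194.  195.  196.
  197.  198. ]
 [283.  283.  287.  287.5 287.5 287.5 288.  287.5 288.  287.  286.  285.5
  285.5 285.  284.5 284.5 284.  283.5 283.5 283.5 283.  282.5 282.5 282.
  282.  282. ]
 [  5.    7.   15.   16.   16.   16.   15.   14.   13.   13.   11.   10.
   10.   11.   10.   10.    9.   10.   10.   10.    9.    8.    8.    7.
    7.    5. ]]
0.1 [289.938 180.08 ] [288.802 189.075] [287.921 196.046] [287.404 200.135]
0.15 [288.955 179.828] [287.301 188.686] [286.019 195.549] [285.267 199.574]
0.2 [287.98  179.536] [285.812 188.237] [284.133 194.976] [283.148 198.928]
0.25 [287.016 179.204] [284.339 187.728] [282.266 194.329] [281.051 198.2  ]
0.3 [286.064 178.833] [282.885 187.16 ] [280.424 193.609] [278.981 197.391]
0.35 [285.126 178.424] [281.453 186.536] [278.609 192.818] [276.942 196.502]
[([326.7, 262.8], 0.59), ([282.4, 197.0], 0.39), ([335.4, 332.0], 0.37)]
```

View pics/p.png

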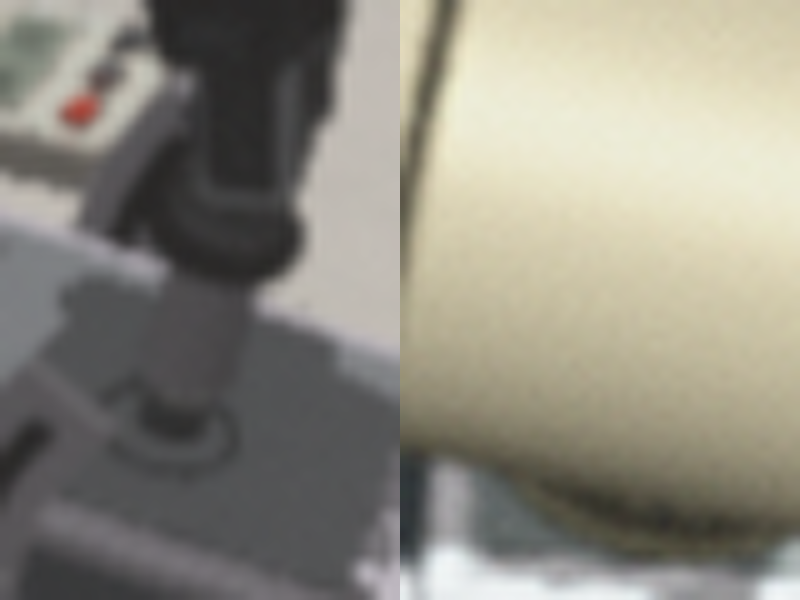

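The foot sits centred in the panel ring: foot at tile (172,425), ring centre about (171,424). The axis matches the panel's slope, and about 2.5 N means the nose is about half-way in. I'm handing in.

```bash
python3 -c "
from bench import r
print(r.hand_in())"
```

```text
the job is handed in; nothing more can be done
None
```

I zeroed the probe on the disc and handed in with it held square on the panel ring, nose about half-way in at roughly 2.5 N; the hand-in gave no verdict.

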